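# Set the tape measure to the cut mark on a spare shelf

## Robot

A 6-joint arm with a two-finger parallel gripper is mounted at the origin on a cart in front of the work surface, level with it; the furniture and walls round the work are solid. World frame = base frame: x ahead of the robot, y to its left, z up, the work surface at z = 0. Lengths are in m, angles in rad, forces in N, time in s.
With the tool pointing down it reaches from about 0.35 to 0.85 m from the base axis. Payload 8.1 kg.
Tool frame: the origin (TCP) lies at the centre of the arm's flange, where the gripper is bolted on; the fingertips stand 186 mm ahead of it and the grasp point (between the pads) lies 167 mm ahead of it; z points along the fingers, y is the line along which they close (so a half turn about z gives the same grasp; the last joint's range is limited). The gripper opens to 93 mm and grips with 3 to 60 N. Pads are 15 mm wide; open, the fingers measure 128 mm over their backs; the gripper's body (75 mm by 188 mm) begins 65 mm behind the grasp point.
Start: joints at [1.19, 0.13, 1.488, -0, 1.523, -0.085], TCP at [0.175, 0.574, 0.405] pointing down, gripper open.
Joint ranges: [-2.96, 2.96], [-0.89, 2.26], [0.02, 2.5], [-1.34, 4.48], [0, 2.73], [-2.66, 2.66]. Speed limits (rad/s): [2.39, 2.39, 2.79, 3.14, 3.14, 3.14].

## Interface

Orientations are given as a rotation vector (axis times angle).
In Python, from plant import read_state, read_camera, camera_params, robot gives the robot as it stands.
- The arm moves only by the tool carry_out, never from a script. Its argument "targets" is a list of rows, each an object of numbers: "hand": the opening in per cent of the stroke, from 0 (shut) to 100 (fully open); "x", "y", "z": the shift along the tool's x, y, z in m; "ax", "ay", "az": the turn, a rotation vector about the tool's x, y, z in rad. In form: [{"hand": .., "x": .., "y": .., "z": .., "ax": .., "ay": .., "az": ..}, ...]. A call has 1 to 8 rows; each row is the pose to reach, as a shift and turn from the pose commanded when the call began, along the tool's axes at that moment; what a row does not reach only later rows make up. A row lasts 1/8 s, in which the tool goes at most 62.5 mm and 10.7 degrees, less where a joint would pass 70% of its speed; a pose out of reach is approached as far as the arm can. A call with a gripper value outside its range is refused whole. The fingers move at their own pace and stop on an object; "newtons" is the grip in N (left out, the last holds). Time passes only in rows, so rows that repeat a pose let the fingers close. It gives the time, the measured TCP pose, the force, the opening and the grip force at its end, in the units of the state.
- read_state(): the state, without advancing time (a new reading comes with each control period).
- read_camera(name): name is "scene" or "top"; returns (picture, depth): 384x512x3 uint8, blue, green, red; 384x512 float32, m along the optical axis (not along the pixel's ray), 0 where there is no reading.
- camera_params(name): a dict with "fx", "fy", "cx", "cy" (pixels), "position" and "rotation" of the camera in the world. Camera axes: x right, y up, looking along -z (the intrinsics and any distortion apply to the point x, -y, -z); pixel columns grow to the right and rows downward; lengths in m; the calibration is good to about 2 mm. A picture is of the moment at which its call begins. camera_params takes no time and is no camera call.
- robot.close_job(): hands the job in; it is judged then, once.
The state is a dict: "t": time; "q": joint angles; "dq": joint speeds; "joint_torque": joint torques, N m; "tool_pos": TCP position; "orientation": TCP orientation; "force": force on the tool from outside, world axes, zero at the start; "wrist_torque": the same for the moment, N m; "opening": finger opening in m; "gripper_force": force on a finger pad.
Only numpy, scipy, OpenCV 4.12 (cv2) and the standard library are available. Lean on these libraries where they do the work, as an engineer would, in place of code of your own. Each camera call takes 0.05 s, during which the arm holds its last target. There are 200 camera calls.

## Task

The spare cupboard shelf is to be cut at the paper strip, so set the tape measure to that length: hook the end of its blade over the shelf's plain end (the one without the wooden cleat), draw the case back along the shelf against the spring until its front is over the paper strip, and push the black top of the case down to lock the blade before you let go. Leave the locked tape standing there on the shelf, still hooked on the end, and leave the jar, timer and tin where they are.

Things in the scene. Friction and masses are not known exactly. Their poses are not given: they have to be found in the camera images.
- spare_shelf: Fixed grey laminate board 320 x 120 x 18 mm lying flat on the worktop; it does not move. Origin: centre of its underside. Its x axis runs along its length towards the plain end (x = +160 mm); z is up, the top face is at z = 18 mm. At the other end (x about -147 mm) a wooden cleat 20 mm wide stands 16 mm above the top face, across the board.
- shelf_end (a point): Middle of the upper edge of the shelf's plain end, 160 mm from the shelf's origin along its x axis and 18 mm up; same axes as the shelf. The end face drops 18 mm from here straight down to the worktop.
- paper_strip: Flat white paper strip, 16 mm wide, 0.6 mm thick, stuck across the full width of the shelf's top, 130 to 210 mm from the plain end. Origin: its centre, on the shelf's top face; axes parallel to the shelf's (x towards the plain end).
- tape_case: Pocket tape measure, about 0.3 kg in all; starts upright on the note pad, hook over the pad's edge. Origin: centre of its underside; x points out of its front, where the blade comes out, z up. Grey lower shell 66 long x 30 wide x 23 mm high, black top above it (see tape_top). Let go while unlocked with the blade out, the spring pulls the case back to the hook.
- tape_nose (a point): Lower edge of the front of the case, in the middle: 33 mm ahead of the case's origin, at the level of its underside; axes of the case.
- tape_hook (a point): Lower end of the hook of the blade, middle of its inner face (the face that bears on the board). The hook is a steel plate 22 mm wide, 2.5 mm thick, hanging 8 mm below the underside of the case; with the blade in, its inner face stands 8 mm ahead of the front of the case. Axes of the case.
- tape_blade (a joint): How far the steel blade (20 mm wide, lying 1.4 mm above the underside of the case) is drawn out of the front of the case, in m: 0 in, 0.24 fully out. A spring pulls it in with 5 N (blade in) to 6 N (fully out). It slides freely while unlocked; once locked it stays put.
- tape_lock (a joint): How far the black top is pushed down, in m: 0 up (blade free), 0.006 fully down (blade locked; the lock bites from 0.005 on). It slides straight down against about 8 N of friction (push 12 to 20 N with the case standing on something firm) and stays where it is left. The lock has teeth: as it bites, the blade may shift by up to 3 mm. Pulled up again, it unlocks.
- tape_top (a point): Middle of the upper face of the black top. The top is a rounded block 66 long x 36 wide x 32 mm high, from 30 to 62 mm above the underside of the case when up. The tape measure can be gripped across the 36 mm width of this top, carried and drawn by it; then push the top down 6 mm while still holding it to lock the blade.
- note_pad: Fixed blue note pad 148 x 109 mm, top 11 mm above the worktop, on which the tape measure and a pencil lie. Origin: centre of its underside.
- jar_jam: Bystander: jar with a grey lid, 66 mm across, 88 mm high; origin at the centre of its underside. Leave it.
- timer: Bystander: round kitchen timer, 63 mm across, 54 mm high; origin at the centre of its underside. Leave it.
- tin: Bystander: tin, 57 mm across, 72 mm high; origin at the centre of its underside. Leave it.

How it is judged:
By the outcome, as a careful person would: the job done as asked, in the order asked, and still so for the second after the job is handed in, with the robot touching nothing.
It also fails if it takes over 51 s, if anything falls off the work surface, if the arm or the gripper's body presses on something with over 40 N, if the wrist force passes 120 N, or if a joint passes its speed limit or range.

## Working session

There is one attempt and no reset: what is moved stays moved. The work goes in short steps, Python scripts to look and compute and a tool call to move; the robot and the scene stay as the last step left them, time stands still between calls to the robot, and variables do not carry over. Pictures are saved under pics/ and viewed, at most 10 in all, crops included, and the job is handed in when it is done.

Besides the shell and the picture viewer there is one more tool, called after "Emit:" by a JSON object that holds its "method" and its "body". carry_out: Moves the arm, as the interface text tells. Its arguments: {"type":"object","properties":{"targets":{"type":"array","items":{"type":"object","properties":{"hand":{"type":"number"},"x":{"type":"number"},"y":{"type":"number"},"z":{"type":"number"},"ax":{"type":"number"},"ay":{"type":"number"},"az":{"type":"number"}}}},"newtons":{"type":"number"}},"required":["targets"]}

```bash
mkdir -p pics
cat > h.py <<'E'
import numpy as np, cv2
from plant import read_state, read_camera, camera_params, robot
def cloud(n):
    im,d=read_camera(n); p=camera_params(n)
    v,u=np.mgrid[0:384,0:512]
    c=np.stack([(u-p['cx'])/p['fx']*d,-(v-p['cy'])/p['fy']*d,-d],-1)
    w=c@np.array(p['rotation']).T+np.array(p['position'])
    w[d==0]=np.nan
    return im,d,w
E
python3 - <<'E'
from h import *
for n in('top','scene'):
    im,d,w=cloud(n); cv2.imwrite(f'pics/{n}0.png',im); np.savez(f'{n}0.npz',im=im,w=w)
    print({k:np.round(v,3) if not isinstance(v,str) else v for k,v in camera_params(n).items()})
print(read_state())
E
```

```text
Traceback (most recent call last):
  File "h.py", line 7, in cloud
    w=c@np.array(p['rotation']).T+np.array(p['position'])
      ~~~~~~~~~~~~~~~~~~~~~~~~~~~^~~~~~~~~~~~~~~~~~~~~~~~
ValueError: operands could not be broadcast together with shapes (384,512) (3,)
```

```bash
sed -i "s/np.array(p\['rotation'\]).T/cv2.Rodrigues(np.array(p['rotation'],float))[0].T/" h.py
python3 - <<'E'
from h import *
for n in('top','scene'):
    im,d,w=cloud(n); cv2.imwrite(f'pics/{n}0.png',im); np.savez(f'{n}0.npz',im=im,w=w)
    print(camera_params(n), np.nanpercentile(w.reshape(-1,3),[5,50,95],axis=0).round(3).tolist())
print(read_state())
E
```

```text
{'fx': 389.50664205974243, 'fy': 389.50664205974243, 'cx': 259.6521919535415, 'cy': 191.59506438639423, 'position': array([ 0.36362122, -0.00218822,  1.07437441]), 'rotation': array([ 0.11394887, -0.10347103, -1.59080241])} [[-0.174, -0.786, -0.905], [0.516, 0.015, 0.0], [0.9, 0.84, 0.231]]
{'fx': 495.89586940232596, 'fy': 495.89586940232596, 'cx': 250.75593159905392, 'cy': 194.00424892288714, 'position': array([-0.24213713, -0.52928976,  0.79608674]), 'rotation': array([ 0.82779557, -0.42244944, -0.87396591])} [[-0.036, -0.48, -0.171], [0.587, -0.054, 0.017], [0.902, 1.057, 0.386]]
{'t': 0.15, 'q': array([ 1.18958315e+00,  1.31001070e-01,  1.48900231e+00,  3.77042577e-05,
        1.52297678e+00, -8.53748076e-02]), 'dq': array([ 0.00181137, -0.00208063, -0.0027607 ,  0.00057805, -0.00037318,
        0.00071382]), 'joint_torque': array([ 6.53324660e-04, -5.60473537e+01, -4.92333734e+01,  7.68776913e-02,
        3.04061361e-02, -1.39445674e-04]), 'tool_pos': array([0.17482218, 0.57379765, 0.40393496]), 'orientation': array([-4.62959122e-01, -3.10693149e+00,  2.10654082e-03]), 'force': array([-0.11131654,  0.49116935, -0.17192836]), 'wrist_torque': array([-0.06509676, -0.03739255,  0.00917908]), 'gripper_force': 0.0, 'opening': 0.09327939783077584}
```

View pics/top0.png

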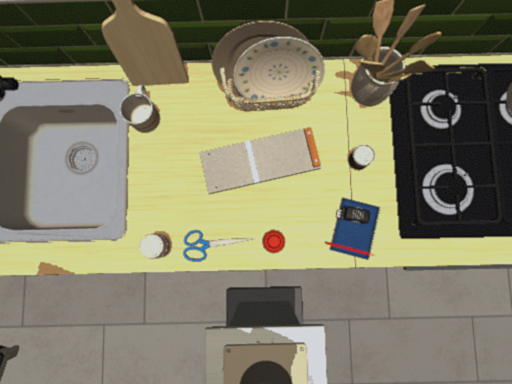

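View pics/scene0.png

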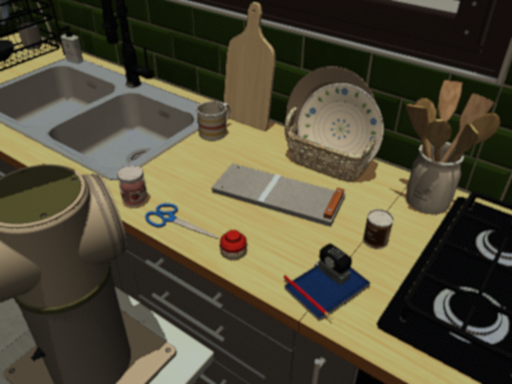

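The top view shows the shelf (cleat at right, ~312,147; plain end at left, ~205,172), with the strip at ~252,160. The tape is on the pad at ~354,214, and its hook seems to be on the left side. Bystanders: tin (362,157), timer (273,241), jar (155,246).

Run:
```python
from h import *
a=np.load('top0.npz'); b=np.load('scene0.npz')
c1=cv2.resize(a['im'][190:265,315:390],(400,400),interpolation=cv2.INTER_CUBIC)
c2=cv2.resize(b['im'][230:330,270:370],(400,400),interpolation=cv2.INTER_CUBIC)
cv2.imwrite('pics/crop0.png',np.hstack([c1,c2]))
for n,z in(('top',a),('scene',b)):
    w=z['w']; im=z['im'].astype(int); hsv=cv2.cvtColor(z['im'],cv2.COLOR_BGR2HSV).astype(int)
    X,Y,Z=w[...,0],w[...,1],w[...,2]
    # shelf
    g=(X>.35)&(X<.65)&(Y>-.2)&(Y<.2)&(abs(Z-.018)<.006)&(hsv[...,1]<70)
    P=w[g]; r=cv2.minAreaRect(P[:,:2].astype(np.float32)*1000); print(n,'shelf',len(P),r,np.median(P[:,2]))
    s=g&(hsv[...,2]>np.median(hsv[...,2][g])+35); S=w[s]
    r=cv2.minAreaRect(S[:,:2].astype(np.float32)*1000);print(' strip',len(S),np.median(S,0),r)
    cl=(X>.35)&(X<.65)&(Y>-.25)&(Y<.2)&(Z>.027)&(Z<.042)&(hsv[...,1]>90)
    print(' cleat',cl.sum(),np.median(w[cl],0))
    t=(X>.25)&(X<.45)&(Y>-.36)&(Y<-.15)
    T=t&(Z>.06)&(Z<.085); P=w[T]; print(' tape',len(P),cv2.minAreaRect(P[:,:2].astype(np.float32)*1000),np.percentile(P[:,2],[50,95]))
    p=t&(hsv[...,0]>100)&(hsv[...,0]<130)&(hsv[...,1]>120); P=w[p]; print(' pad',len(P),cv2.minAreaRect(P[:,:2].astype(np.float32)*1000),np.median(P[:,2]))
```

```text
top shelf 4135 ((495.5125732421875, -19.337570190429688), (333.2160339355469, 319.117431640625), 11.221854209899902) 0.017582068259515804
 strip 0 [nan nan nan] ((0.0, 0.0), (0.0, 0.0), 0.0)
 cleat 411 [ 0.40434117 -0.05823867  0.03531876]
 tape 296 ((432.81451416015625, -246.3521728515625), (66.57653045654297, 33.28353500366211), 88.93327331542969) [0.07160039 0.07455522]
 pad 1103 ((399.2907409667969, -250.89227294921875), (99.48870849609375, 128.14181518554688), 74.2669448852539) 0.011125552303584696
scene shelf 3254 ((494.952880859375, -14.873199462890625), (326.0547180175781, 326.724853515625), 8.141307830810547) 0.01711664307740235
 strip 130 [0.5956738  0.02257572 0.01774538] ((596.2236938476562, 22.270898818969727), (111.40019989013672, 14.993338584899902), 11.098028182983398)
 cleat 406 [ 0.39359385 -0.0597066   0.03426216]
 tape 451 ((433.59246826171875, -248.83370971679688), (64.84705352783203, 36.38618469238281), 78.35037994384766) [0.07085292 0.07382588]
 pad 1642 ((397.60650634765625, -251.43760681152344), (102.26921844482422, 133.68017578125), 74.29826354980469) 0.011060176085601059
  return _methods._mean(a, axis=axis, dtype=dtype,
  ret = um.true_divide(
```

View pics/crop0.png

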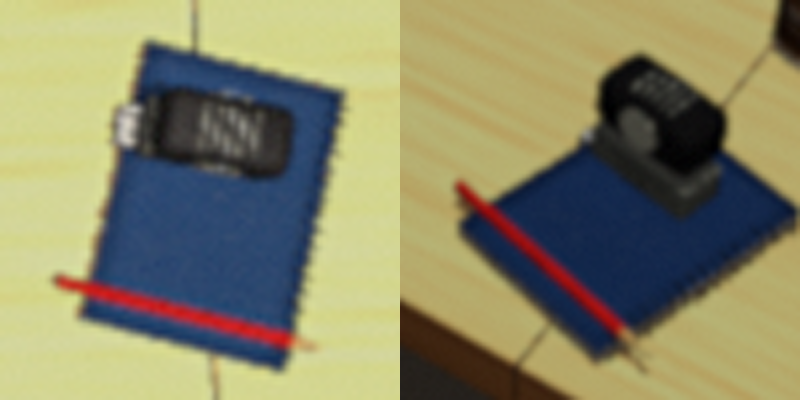

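The hook is at the left (+y) end of the tape. Next: refine the shelf outline by height and the tape yaw.

```bash
cat >> h.py <<'E'
def rect(P):
    c,s,a=cv2.minAreaRect(P[:,:2].astype(np.float32)*1000)
    B=cv2.boxPoints((c,s,a)); e=sorted([(np.linalg.norm(B[i+1]-B[i]),B[i+1]-B[i]) for i in (0,1)],key=lambda t:t[0])
    v=e[1][1]; v=v*np.sign(v[1]); return np.round(c,1),np.round([e[1][0],e[0][0]],1),round(np.degrees(np.arctan2(v[1],v[0])),2)
def comp(m,w,uv=None):
    n,l,st,_=cv2.connectedComponentsWithStats(cv2.morphologyEx(m.astype(np.uint8),cv2.MORPH_OPEN,np.ones((2,2),np.uint8)))
    return l==1+np.argmax(st[1:,4])
E
python3 - <<'E'
from h import *
for n in('top','scene'):
    z=np.load(n+'0.npz'); w=z['w']; hsv=cv2.cvtColor(z['im'],cv2.COLOR_BGR2HSV).astype(int)
    X,Y,Z=w[...,0],w[...,1],w[...,2]
    g=comp((X>.35)&(X<.75)&(Y>-.25)&(Y<.3)&(Z>.010)&(Z<.045),w); P=w[g]; print(n,'shelf',len(P),rect(P))
    cl=g&(Z>.027); print(' cleat',rect(w[cl]),np.median(w[cl],0))
    top=g&(Z<.025); V=hsv[...,2]; S=hsv[...,1]
    print(' V pct',np.percentile(V[top],[5,50,90,97]),np.percentile(S[top],[5,50,95]))
    s=comp(top&(V>np.median(V[top])+ (25)),w); print(' strip',s.sum(),rect(w[s]),np.median(w[s],0))
    t=(X>.36)&(X<.50)&(Y>-.32)&(Y<-.17)
    for lo,hi in((.055,.09),(.014,.03),(.014,.09)):
        P=w[comp(t&(Z>lo)&(Z<hi),w)]
        C=np.cov(P[:,:2].T); ev,E=np.linalg.eigh(C); v=E[:,1]*np.sign(E[1,1]); print(' tape',lo,len(P),rect(P),'pca',np.degrees(np.arctan2(v[1],v[0])),P.mean(0).round(4))
    hsel=t&(Z>.003)&(Z<.03)&(V>150)&(S<60); print(' hook',hsel.sum(),w[hsel].mean(0))
    for nm,(x,y) in dict(tin=(.5,-.27),timer=(.36,0),jar=(.35,.3)).items():
        q=(abs(X-x)<.09)&(abs(Y-y)<.09)&(Z>.03)&(Z<.1)&~g; P=w[q]; print(' ',nm,np.median(P,0).round(3) if len(P) else None)
E
```

```text
top shelf 4895 (array([601.2,  -2.1]), array([321.8, 115.3], dtype=float32), np.float32(102.34))
 cleat (array([ 629.2, -142.9]), array([107.6,  20.6], dtype=float32), np.float32(11.33)) [ 0.62906098 -0.14290606  0.03332609]
 V pct [169. 189. 195. 215.] [12. 40. 44.]
 strip 86 (array([565.8,  14.6]), array([57. , 12.4], dtype=float32), np.float32(10.05)) [0.56258804 0.01471284 0.01765024]
 tape 0.055 364 (array([ 435.9, -255. ]), array([82.5, 36.1], dtype=float32), np.float32(81.61)) pca nan [nan nan nan]
 tape 0.014 27 (array([ 362.1, -189.3]), array([30.4,  5.3], dtype=float32), np.float32(74.17)) pca 75.26600995709379 [ 0.3621 -0.189   0.0147]
 tape 0.014 406 (array([ 435.9, -254.6]), array([83.4, 36.1], dtype=float32), np.float32(81.61)) pca nan [nan nan nan]
 hook 21 [ 0.4471521  -0.20917757  0.01391486]
  tin [ 0.447 -0.253  0.07 ]
  timer [ 0.375 -0.03   0.041]
  jar [0.369 0.272 0.087]
scene shelf 3921 (array([5.995e+02, 2.000e-01]), array([317.5, 155.1], dtype=float32), np.float32(107.31))
 cleat (array([ 627.5, -145. ]), array([111.5,  20.7], dtype=float32), np.float32(11.69)) [ 0.62004579 -0.14692185  0.03278504]
 V pct [ 59. 141. 145. 182.] [17. 34. 39.]
 strip 152 (array([592.9,  18.8]), array([111.1,  17.6], dtype=float32), np.float32(12.07)) [nan nan nan]
 tape 0.055 529 (array([ 455.1, -261.9]), array([91.6, 58.9], dtype=float32), np.float32(152.66)) pca nan [nan nan nan]
 tape 0.014 157 (array([ 425.9, -256.1]), array([67.2, 37.5], dtype=float32), np.float32(110.17)) pca nan [nan nan nan]
 tape 0.014 938 (array([ 454. , -262.1]), array([91.5, 55.9], dtype=float32), np.float32(150.52)) pca nan [nan nan nan]
 hook 0 [nan nan nan]
  tin [ 0.438 -0.265  0.064]
  timer [ 0.364 -0.04   0.041]
  jar [0.357 0.263 0.072]<stdin>:14: RuntimeWarning: Mean of empty slice.
  ret = um.true_divide(
```

```bash
cat >> h.py <<'E'
from scipy.spatial.transform import Rotation as R
def delta(pos,yaw):
    """tool-frame shift/turn from measured pose to a tool-down pose whose x axis has world yaw (deg)"""
    s=read_state(); A=R.from_rotvec(s['orientation']); B=R.from_euler('z',yaw,degrees=True)*R.from_euler('x',180,degrees=True)
    x=A.as_matrix()[:,0]; print('pos',s['tool_pos'].round(4),'yaw',np.degrees(np.arctan2(x[1],x[0])).round(2),'tz',A.as_matrix()[:,2].round(4))
    print('shift',A.inv().apply(np.array(pos)-s['tool_pos']).round(4),'turn',(A.inv()*B).as_rotvec().round(4))
E
python3 - <<'E'
from h import *
for n in('top','scene'):
    z=np.load(n+'0.npz'); w=z['w']; V=cv2.cvtColor(z['im'],cv2.COLOR_BGR2HSV)[...,2].astype(int)
    X,Y,Z=w[...,0],w[...,1],w[...,2]
    for lo in(.05,.06,.066):
        P=w[(X>.38)&(X<.49)&(Y>-.30)&(Y<-.18)&(Z>lo)&(Z<.085)&(V<110)&((X-.502)**2+(Y+.27)**2>.036**2)]
        E=np.linalg.eigh(np.cov(P[:,:2].T))[1]; v=E[:,1]*np.sign(E[1,1]); print(n,lo,len(P),rect(P),'pca',np.degrees(np.arctan2(v[1],v[0])).round(1),P.mean(0).round(4))
    g=(X>.5)&(X<.68)&(Y>-.12)&(Y<.14)&(Z>.012)&(Z<.025); m=np.median(V[g])
    s=g&(V>m+12)&(Y<.06)&(Y>-.03); P=w[s]; print('strip',len(P),rect(P),np.median(P,0).round(4))
    tin=w[(X>.46)&(X<.56)&(Y>-.34)&(Y<-.22)&(Z>.066)&(Z<.08)&((X-.433)**2+(Y+.247)**2>.04**2)]; print('tin',rect(tin))
delta((.42,.15,.42),85); delta((.433,-.2475,.32),78)
E
```

```text
top 0.05 358 (array([ 438.4, -247.1]), array([67.7, 37. ], dtype=float32), np.float32(77.64)) pca 77.1 [ 0.438  -0.2438  0.0698]
top 0.06 335 (array([ 438.6, -247.2]), array([67.6, 36.9], dtype=float32), np.float32(75.81)) pca 76.6 [ 0.4384 -0.245   0.0708]
top 0.066 313 (array([ 438.8, -246.1]), array([65.2, 36.7], dtype=float32), np.float32(75.81)) pca 77.0 [ 0.4385 -0.2456  0.0713]
strip 221 (array([597.1,  23.4]), array([118.9,  16.2], dtype=float32), np.float32(11.85)) [0.5957 0.023  0.0177]
tin (array([0., 0.]), array([0., 0.], dtype=float32), np.float32(0.0))
scene 0.05 576 (array([ 435.6, -249.6]), array([65.8, 39.1], dtype=float32), np.float32(76.6)) pca 80.1 [ 0.4301 -0.2522  0.0672]
scene 0.06 474 (array([ 435.6, -249.3]), array([65.3, 39.1], dtype=float32), np.float32(76.6)) pca 79.2 [ 0.4319 -0.2514  0.0698]
scene 0.066 393 (array([ 436.5, -249.5]), array([64.8, 37.2], dtype=float32), np.float32(77.89)) pca 77.8 [ 0.4339 -0.2507  0.0711]
strip 203 (array([602.2,   6. ]), array([116.4,  62.6], dtype=float32), np.float32(14.39)) [0.5971 0.0226 0.0178]
tin (array([0., 0.]), array([0., 0.], dtype=float32), np.float32(0.0))
pos [0.1748 0.5738 0.4039] yaw 163.05 tz [-6.0e-04 -1.3e-03 -1.0e+00]
shift [-0.3581 -0.3339 -0.0157] turn [-1.3000e-03  8.0000e-04  1.3622e+00]
pos [0.1748 0.5738 0.4039] yaw 163.05 tz [-6.0e-04 -1.3e-03 -1.0e+00]
shift [-0.4864 -0.7102  0.0848] turn [-1.2000e-03  9.0000e-04  1.4844e+00]
```

Emit:
{"method": "carry_out", "body": {"targets": [{"hand": 100,"x": -0.358,"y": -0.334,"z": -0.016,"az": 1.36},{"hand": 100,"x": -0.358,"y": -0.334,"z": -0.016,"az": 1.36},{"hand": 100,"x": -0.358,"y": -0.334,"z": -0.016,"az": 1.36},{"hand": 100,"x": -0.358,"y": -0.334,"z": -0.016,"az": 1.36},{"hand": 100,"x": -0.358,"y": -0.334,"z": -0.016,"az": 1.36},{"hand": 100,"x": -0.358,"y": -0.334,"z": -0.016,"az": 1.36},{"hand": 100,"x": -0.358,"y": -0.334,"z": -0.016,"az": 1.36},{"hand": 100,"x": -0.358,"y": -0.334,"z": -0.016,"az": 1.36}]}}

```text
schema error: expected keys hand, x, y, z, ax, ay, az
```

```bash
python3 -c "
from h import *
delta((.438,-.248,.32),77)"
```

```text
pos [0.1748 0.5738 0.4039] yaw 163.05 tz [-6.0e-04 -1.3e-03 -1.0e+00]
shift [-0.4913 -0.7093  0.0848] turn [-1.2000e-03  9.0000e-04  1.5018e+00]
```

Emit:
{"method": "carry_out", "body": {"targets": [{"hand": 100,"x": -0.358,"y": -0.334,"z": -0.016,"ax": 0,"ay": 0,"az": 1.36},{"hand": 100,"x": -0.358,"y": -0.334,"z": -0.016,"ax": 0,"ay": 0,"az": 1.36},{"hand": 100,"x": -0.358,"y": -0.334,"z": -0.016,"ax": 0,"ay": 0,"az": 1.36},{"hand": 100,"x": -0.358,"y": -0.334,"z": -0.016,"ax": 0,"ay": 0,"az": 1.36},{"hand": 100,"x": -0.358,"y": -0.334,"z": -0.016,"ax": 0,"ay": 0,"az": 1.36},{"hand": 100,"x": -0.358,"y": -0.334,"z": -0.016,"ax": 0,"ay": 0,"az": 1.36},{"hand": 100,"x": -0.358,"y": -0.334,"z": -0.016,"ax": 0,"ay": 0,"az": 1.36},{"hand": 100,"x": -0.358,"y": -0.334,"z": -0.016,"ax": 0,"ay": 0,"az": 1.36}]}}

```text
t: 1.15
tool_pos: [0.4206, 0.1479, 0.4208]
orientation: [2.318, 2.12, 0.0]
force: [-0.2, 0.7, 0.4]
opening: 0.0926
gripper_force: 0.0
```

```bash
python3 -c "
from h import *
delta((.438,-.248,.32),77)"
```

```text
pos [0.4206 0.1479 0.4208] yaw 84.87 tz [ 4.e-04 -0.e+00 -1.e+00]
shift [-0.3928  0.0527  0.1008] turn [ 4.000e-04 -1.000e-04  1.374e-01]
```

Emit:
{"method": "carry_out", "body": {"targets": [{"hand": 80,"x": -0.393,"y": 0.053,"z": 0.101,"ax": 0,"ay": 0,"az": 0.137},{"hand": 80,"x": -0.393,"y": 0.053,"z": 0.101,"ax": 0,"ay": 0,"az": 0.137},{"hand": 80,"x": -0.393,"y": 0.053,"z": 0.101,"ax": 0,"ay": 0,"az": 0.137},{"hand": 80,"x": -0.393,"y": 0.053,"z": 0.101,"ax": 0,"ay": 0,"az": 0.137},{"hand": 80,"x": -0.393,"y": 0.053,"z": 0.101,"ax": 0,"ay": 0,"az": 0.137},{"hand": 80,"x": -0.393,"y": 0.053,"z": 0.101,"ax": 0,"ay": 0,"az": 0.137},{"hand": 80,"x": -0.393,"y": 0.053,"z": 0.101,"ax": 0,"ay": 0,"az": 0.137},{"hand": 80,"x": -0.393,"y": 0.053,"z": 0.101,"ax": 0,"ay": 0,"az": 0.137}]}}

```text
t: 2.15
tool_pos: [0.4387, -0.2478, 0.3185]
orientation: [-2.456, -1.956, 0.001]
force: [0.5, -0.2, 0.5]
opening: 0.074
gripper_force: 0.0
```

Run:
```python
from h import *
delta((.438,-.248,.224),77)
im,d,w=cloud('scene'); i2,_,_=cloud('top')
cv2.imwrite('pics/s1.png',np.hstack([cv2.resize(im[180:340,230:390],(400,400),interpolation=cv2.INTER_CUBIC),cv2.resize(i2[150:270,295:415],(400,400),interpolation=cv2.INTER_CUBIC)]))
```

```text
pos [ 0.4387 -0.2478  0.3185] yaw 77.09 tz [-0.002   0.0011 -1.    ]
shift [-0.0004 -0.0004  0.0945] turn [-0.0022 -0.0006  0.0015]
```

View pics/s1.png

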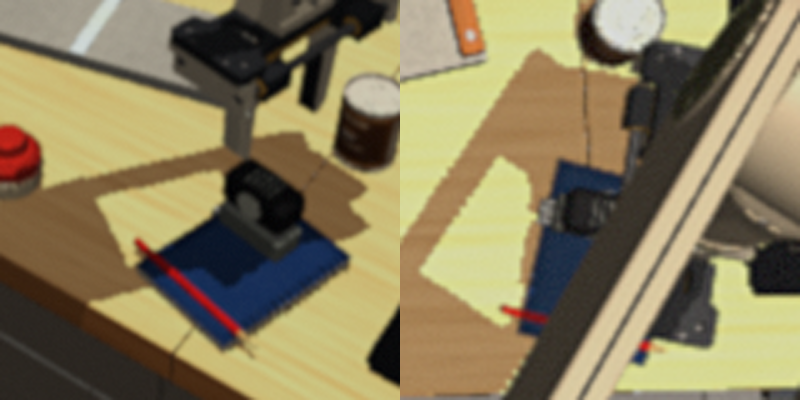

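The fingers straddle the tape across its width, at crop position ~(260,200) in the scene view, and the tin is clear. Descending.

Emit:
{"method": "carry_out", "body": {"targets": [{"hand": 80,"x": 0,"y": 0,"z": 0.05,"ax": 0,"ay": 0,"az": 0},{"hand": 80,"x": 0,"y": 0,"z": 0.08,"ax": 0,"ay": 0,"az": 0},{"hand": 80,"x": 0,"y": 0,"z": 0.095,"ax": 0,"ay": 0,"az": 0},{"hand": 80,"x": 0,"y": 0,"z": 0.095,"ax": 0,"ay": 0,"az": 0}]}}

```text
t: 2.75
tool_pos: [0.4394, -0.245, 0.2244]
orientation: [-2.452, -1.962, 0.0]
force: [-0.1, -1.0, -0.0]
opening: 0.0745
gripper_force: 0.0
```

Emit:
{"method": "carry_out", "body": {"targets": [{"hand": 0,"x": 0,"y": 0,"z": 0,"ax": 0,"ay": 0,"az": 0},{"hand": 0,"x": 0,"y": 0,"z": 0,"ax": 0,"ay": 0,"az": 0},{"hand": 0,"x": 0,"y": 0,"z": 0,"ax": 0,"ay": 0,"az": 0},{"hand": 0,"x": 0,"y": 0,"z": 0,"ax": 0,"ay": 0,"az": 0},{"hand": 0,"x": 0,"y": 0,"z": 0,"ax": 0,"ay": 0,"az": 0},{"hand": 0,"x": 0,"y": 0,"z": 0,"ax": 0,"ay": 0,"az": 0}], "newtons": 45}}

```text
t: 3.5
tool_pos: [0.4394, -0.2461, 0.225]
orientation: [2.454, 1.962, -0.0]
force: [-1.0, -0.3, 3.2]
opening: 0.0357
gripper_force: 45.0
```

Emit:
{"method": "carry_out", "body": {"targets": [{"hand": 0,"x": 0,"y": 0,"z": -0.03,"ax": 0,"ay": 0,"az": 0},{"hand": 0,"x": 0,"y": 0,"z": -0.07,"ax": 0,"ay": 0,"az": 0},{"hand": 0,"x": 0,"y": 0,"z": -0.1,"ax": 0,"ay": 0,"az": 0},{"hand": 0,"x": 0,"y": 0,"z": -0.1,"ax": 0,"ay": 0,"az": 0}]}}

```text
t: 4.0
tool_pos: [0.4401, -0.2465, 0.3268]
orientation: [2.45, 1.959, 0.002]
force: [-0.7, -0.2, -3.3]
opening: 0.0356
gripper_force: 45.0
```

Run:
```python
from h import *
u=np.array([np.cos(np.radians(102)),np.sin(np.radians(102))])
for s0 in ((.601,-.002),(.5975,-.0007)): print('end',np.array(s0)+.16*u)
print('strip from end', ((np.array((.568,.1535))-(.597,.023))@u))
end=np.array((.601,-.002))+.16*u
c=end-u*.033+u*.002   # nose 2 mm beyond end... hook 10 mm out
print(c)
delta((*c,.33),102)
```

```text
end [0.56773413 0.15450362]
end [0.56423413 0.15580362]
strip from end 0.13367770092947667
[0.57417939 0.12418104]
pos [ 0.4401 -0.2465  0.3268] yaw 77.28 tz [ 0.0037 -0.0025 -1.    ]
shift [ 0.391   0.0492 -0.0037] turn [ 0.0038  0.0025 -0.4314]
```

Emit:
{"method": "carry_out", "body": {"targets": [{"hand": 0,"x": 0.391,"y": 0.049,"z": -0.004,"ax": 0,"ay": 0,"az": -0.43},{"hand": 0,"x": 0.391,"y": 0.049,"z": -0.004,"ax": 0,"ay": 0,"az": -0.43},{"hand": 0,"x": 0.391,"y": 0.049,"z": -0.004,"ax": 0,"ay": 0,"az": -0.43},{"hand": 0,"x": 0.391,"y": 0.049,"z": -0.004,"ax": 0,"ay": 0,"az": -0.43},{"hand": 0,"x": 0.391,"y": 0.049,"z": -0.004,"ax": 0,"ay": 0,"az": -0.43},{"hand": 0,"x": 0.391,"y": 0.049,"z": -0.004,"ax": 0,"ay": 0,"az": -0.43},{"hand": 0,"x": 0.391,"y": 0.049,"z": -0.004,"ax": 0,"ay": 0,"az": -0.43},{"hand": 0,"x": 0.391,"y": 0.049,"z": -0.004,"ax": 0,"ay": 0,"az": -0.43}]}}

```text
t: 5.0
tool_pos: [0.5728, 0.1256, 0.3263]
orientation: [-1.975, -2.441, 0.004]
force: [-0.2, -0.2, -3.4]
opening: 0.0354
gripper_force: 45.0
```

Run:
```python
from h import *
delta((.5742,.1242,.29),102)
im,d,w=cloud('scene'); i2,_,w2=cloud('top'); np.savez('s2.npz',im=im,w=w,im2=i2,w2=w2)
cv2.imwrite('pics/s2.png',np.hstack([cv2.resize(im[110:230,170:290],(400,400),interpolation=cv2.INTER_CUBIC),cv2.resize(i2[110:230,160:280],(400,400),interpolation=cv2.INTER_CUBIC)]))
```

```text
pos [0.5728 0.1256 0.3263] yaw 102.05 tz [-3.4e-03 -6.0e-04 -1.0e+00]
shift [-0.0016  0.0012  0.0363] turn [-0.0035 -0.0001  0.0008]
```

View pics/s2.png

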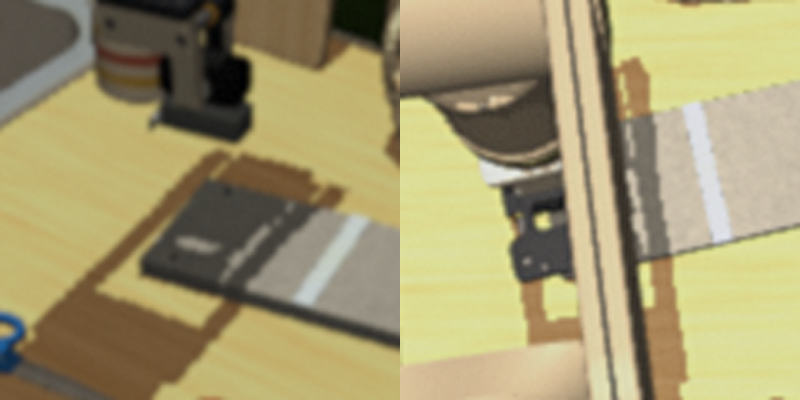

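The tape hangs over the plain end with its grey shell level. In the scene crop its hook is at (155,125), on the far left. I'll measure the hook, nose and end in the same scene camera.

Run:
```python
from h import *
u=np.array([np.cos(np.radians(102)),np.sin(np.radians(102))]); v=np.array([-u[1],u[0]])
z=np.load('s2.npz'); w=z['w']; X,Y,Z=w[...,0],w[...,1],w[...,2]
t=np.array([.5728,.1256]); zz=.3263-.214
m=(abs(X-t[0])<.09)&(abs(Y-t[1])<.09)
S=(w[...,:2]-t)@u; L=(w[...,:2]-t)@v
for lo,hi in((-.012,-.002),(-.002,.006),(.006,.012),(.012,.022),(.03,.06)):
    q=m&(Z>zz+lo)&(Z<zz+hi)&(abs(L)<.03); print(lo,hi,q.sum(),np.percentile(S[q],[0,2,50,98,100]).round(4),np.percentile(L[q],[2,98]).round(4))
# shelf top in original scene & top: end position along u
for n in('scene','top'):
    w=np.load(n+'0.npz')['w']; P=w[(abs(w[...,2]-.018)<.005)&(w[...,0]>.4)&(w[...,0]<.75)&(abs(w[...,1])<.3)]
    s=(P[:,:2]-t)@u; l=(P[:,:2]-t)@v; k=(abs(l)<.03)&(s<.1); print(n,'end s',np.percentile(s[k],[97,99,99.7,100]).round(4), 'width',np.percentile(((P[:,:2]-t)@v)[s<.02],[1,99]).round(4))
    V=cv2.cvtColor(np.load(n+'0.npz')['im'],cv2.COLOR_BGR2HSV)[...,2].astype(int)[(abs(w[...,2]-.018)<.005)&(w[...,0]>.4)&(w[...,0]<.75)&(abs(w[...,1])<.3)]
    k=(s>-.13)&(s<-.07)&(abs(l)<.05); kk=k&(V>np.median(V[k])+12); print(' strip s',np.percentile(s[kk],[3,50,97]).round(4))
```

```text
-0.012 -0.002 5 [0.0388 0.0389 0.0395 0.0409 0.0409] [0.0037 0.0118]
-0.002 0.006 57 [-0.0352 -0.035  -0.0006  0.0403  0.0405] [-0.0039  0.0196]
0.006 0.012 64 [-0.037  -0.0364 -0.008   0.0262  0.0269] [-0.0089  0.0201]
0.012 0.022 105 [-0.0366 -0.0359 -0.0157  0.0268  0.0293] [-0.011   0.0198]
0.03 0.06 242 [-0.0366 -0.0357 -0.0188  0.028   0.0309] [-0.0201  0.0288]
scene end s [0.0199 0.0261 0.0286 0.0309] width [-0.1438  0.2325]
 strip s [-0.1137 -0.1049 -0.0969]
top end s [0.0231 0.0291 0.0313 0.0323] width [-0.061   0.2212]
 strip s [-0.1112 -0.105  -0.0983]
```

Emit:
{"method": "carry_out", "body": {"targets": [{"hand": 0,"x": 0,"y": 0,"z": 0.04,"ax": -0.003,"ay": 0,"az": 0},{"hand": 0,"x": 0,"y": 0,"z": 0.07,"ax": -0.003,"ay": 0,"az": 0},{"hand": 0,"x": 0,"y": 0,"z": 0.085,"ax": -0.003,"ay": 0,"az": 0},{"hand": 0,"x": 0,"y": 0,"z": 0.091,"ax": -0.003,"ay": 0,"az": 0},{"hand": 0,"x": 0,"y": 0,"z": 0.091,"ax": -0.003,"ay": 0,"az": 0}]}}

```text
t: 5.72
tool_pos: [0.5736, 0.1242, 0.2384]
orientation: [1.978, 2.438, 0.004]
force: [0.4, 0.1, -3.2]
opening: 0.0358
gripper_force: 45.0
```

Run:
```python
from h import *
delta((.5728,.1256,.232),102); print(read_state()['force'])
im,d,w=cloud('scene')
cv2.imwrite('pics/s3.png',cv2.resize(im[120:220,170:290],(720,600),interpolation=cv2.INTER_CUBIC))
```

```text
pos [0.5736 0.1242 0.2384] yaw 101.88 tz [ 3.7e-03  7.0e-04 -1.0e+00]
shift [ 0.0015 -0.0005  0.0064] turn [ 0.0038  0.0001 -0.0021]
[ 0.36925785  0.09710013 -3.21815978]
```

View pics/s3.png

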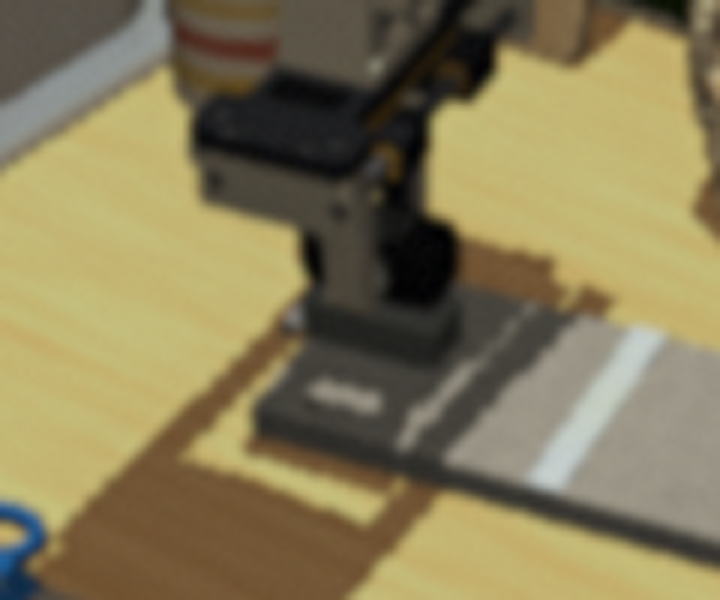

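The hook (292,318) sits just outside the board's end edge (~302,320). I'll shift 3 mm forward for margin and lower to contact.

Emit:
{"method": "carry_out", "body": {"targets": [{"hand": 0,"x": 0.003,"y": 0,"z": 0.0,"ax": 0.002,"ay": 0,"az": 0},{"hand": 0,"x": 0.003,"y": 0,"z": 0.003,"ax": 0.002,"ay": 0,"az": 0},{"hand": 0,"x": 0.003,"y": 0,"z": 0.005,"ax": 0.002,"ay": 0,"az": 0},{"hand": 0,"x": 0.003,"y": 0,"z": 0.005,"ax": 0.002,"ay": 0,"az": 0}]}}

```text
t: 6.28
tool_pos: [0.5725, 0.1276, 0.2324]
orientation: [1.979, 2.44, 0.0]
force: [-0.4, 0.2, -3.0]
opening: 0.0356
gripper_force: 45.0
```

Emit:
{"method": "carry_out", "body": {"targets": [{"hand": 0,"x": 0,"y": 0,"z": 0.001,"ax": 0,"ay": 0,"az": 0},{"hand": 0,"x": 0,"y": 0,"z": 0.001,"ax": 0,"ay": 0,"az": 0},{"hand": 0,"x": 0,"y": 0,"z": 0.001,"ax": 0,"ay": 0,"az": 0}]}}

```text
t: 6.65
tool_pos: [0.5727, 0.1276, 0.2322]
orientation: [1.978, 2.44, 0.001]
force: [-4.7, -0.1, 5.6]
opening: 0.0357
gripper_force: 45.0
```

Emit:
{"method": "carry_out", "body": {"targets": [{"hand": 0,"x": 0,"y": 0,"z": -0.001,"ax": 0,"ay": 0,"az": 0},{"hand": 0,"x": -0.006,"y": 0,"z": -0.001,"ax": 0,"ay": 0,"az": 0},{"hand": 0,"x": -0.012,"y": 0,"z": -0.001,"ax": 0,"ay": 0,"az": 0},{"hand": 0,"x": -0.018,"y": 0,"z": -0.001,"ax": 0,"ay": 0,"az": 0},{"hand": 0,"x": -0.024,"y": 0,"z": -0.001,"ax": 0,"ay": 0,"az": 0},{"hand": 0,"x": -0.03,"y": 0,"z": -0.001,"ax": 0,"ay": 0,"az": 0},{"hand": 0,"x": -0.03,"y": 0,"z": -0.001,"ax": 0,"ay": 0,"az": 0}]}}

```text
t: 7.52
tool_pos: [0.5784, 0.1, 0.2324]
orientation: [-1.976, -2.438, -0.005]
force: [-1.8, 8.6, -3.2]
opening: 0.0358
gripper_force: 45.0
```

Run:
```python
from h import *
u=np.array([np.cos(np.radians(102)),np.sin(np.radians(102))]); t=np.array([.5728,.1256])
s=read_state(); print('s',(s['tool_pos'][:2]-t)@u,s['force'],'force along u',s['force'][:2]@u)
nose_off=.030; target=t+u*(-.105-nose_off); print(target); delta((*target,.2325),102)
im,d,w=cloud('scene')
cv2.imwrite('pics/s4.png',cv2.resize(im[120:220,170:290],(720,600),interpolation=cv2.INTER_CUBIC))
```

```text
s -0.02621176811591113 [-1.80252619  8.60469772 -3.16572972] force along u 8.791430696275429
[ 0.60086808 -0.00644993]
pos [0.5784 0.1    0.2324] yaw 101.95 tz [-2.0e-04  4.5e-03 -1.0e+00]
shift [-1.088e-01 -1.000e-04 -6.000e-04] turn [ 0.0007 -0.0044 -0.0009]
```

View pics/s4.png

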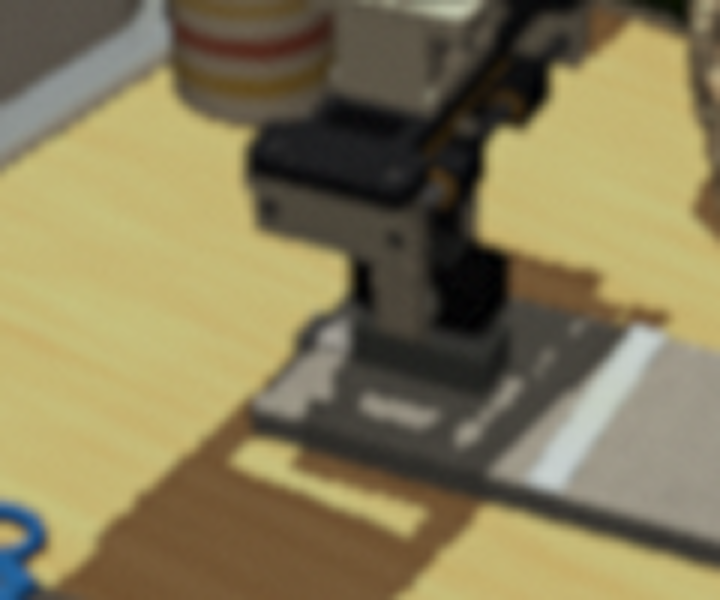

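The hook has caught the end edge (~315,335) and the blade is showing, with about 8 N of pull. I'll draw on to the strip.

Emit:
{"method": "carry_out", "body": {"targets": [{"hand": 0,"x": -0.016,"y": 0,"z": -0.0005,"ax": 0,"ay": 0,"az": 0},{"hand": 0,"x": -0.032,"y": 0,"z": -0.0005,"ax": 0,"ay": 0,"az": 0},{"hand": 0,"x": -0.048,"y": 0,"z": -0.0005,"ax": 0,"ay": 0,"az": 0},{"hand": 0,"x": -0.064,"y": 0,"z": -0.0005,"ax": 0,"ay": 0,"az": 0},{"hand": 0,"x": -0.08,"y": 0,"z": -0.0005,"ax": 0,"ay": 0,"az": 0},{"hand": 0,"x": -0.095,"y": 0,"z": -0.0005,"ax": 0,"ay": 0,"az": 0},{"hand": 0,"x": -0.106,"y": 0,"z": -0.0005,"ax": 0,"ay": 0,"az": 0},{"hand": 0,"x": -0.109,"y": 0,"z": -0.0005,"ax": 0,"ay": 0,"az": 0}]}}

```text
t: 8.57
tool_pos: [0.6004, -0.0043, 0.2323]
orientation: [-1.972, -2.437, -0.007]
force: [-4.9, 20.6, -1.2]
opening: 0.036
gripper_force: 45.0
```

Emit:
{"method": "carry_out", "body": {"targets": [{"hand": 0,"x": 0,"y": 0,"z": 0,"ax": 0,"ay": 0,"az": 0},{"hand": 0,"x": 0,"y": 0,"z": 0,"ax": 0,"ay": 0,"az": 0}]}}

```text
t: 8.82
tool_pos: [0.6008, -0.007, 0.2323]
orientation: [-1.976, -2.439, -0.003]
force: [-2.1, 7.7, -3.7]
opening: 0.0359
gripper_force: 45.0
```

Run:
```python
from h import *
u=np.array([np.cos(np.radians(102)),np.sin(np.radians(102))]); v=np.array([-u[1],u[0]]); t=np.array([.5728,.1256])
s=read_state(); print('s',(s['tool_pos'][:2]-t)@u,s['tool_pos'],s['force'],'force along u',s['force'][:2]@u)
delta((.6009,-.0064,.232),102)
im,d,w=cloud('scene'); S=(w[...,:2]-t)@u; L=(w[...,:2]-t)@v; Z=w[...,2]
for lo,hi in((.024,.032),(.032,.040),(.05,.08)):
    q=(S>-.2)&(S<-.07)&(abs(L)<.03)&(Z>lo)&(Z<hi); print(q.sum(),np.percentile(S[q],[0,2,98,100]).round(4))
V=cv2.cvtColor(im,cv2.COLOR_BGR2HSV)[...,2].astype(int)
cv2.imwrite('pics/s5.png',cv2.resize(im[120:220,190:310],(720,600),interpolation=cv2.INTER_CUBIC))
```

```text
s -0.13552868866968518 [ 0.60075166 -0.00701517  0.23225209] [-2.10382152  7.66126296 -3.7370555 ] force along u 7.931255075775637
pos [ 0.6008 -0.007   0.2323] yaw 101.97 tz [-0.0013  0.0031 -1.    ]
shift [0.0006 0.0003 0.0003] turn [-0.0006 -0.0034 -0.0006]
69 [-0.1702 -0.1694 -0.1084 -0.0773]
82 [-0.17   -0.1697 -0.1055 -0.1049]
245 [-0.1705 -0.1697 -0.1076 -0.1049]
```

View pics/s5.png

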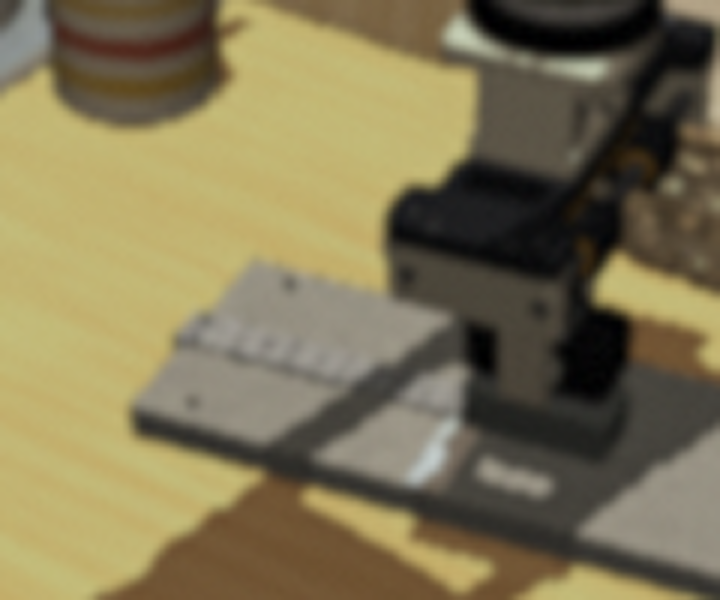

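The nose sits over the strip: measured −104 mm against −105 mm for the strip centre. Now pushing the top down.

Emit:
{"method": "carry_out", "body": {"targets": [{"hand": 0,"x": 0,"y": 0,"z": 0.001,"ax": 0,"ay": 0,"az": 0},{"hand": 0,"x": 0,"y": 0,"z": 0.002,"ax": 0,"ay": 0,"az": 0},{"hand": 0,"x": 0,"y": 0,"z": 0.003,"ax": 0,"ay": 0,"az": 0},{"hand": 0,"x": 0,"y": 0,"z": 0.0035,"ax": 0,"ay": 0,"az": 0},{"hand": 0,"x": 0,"y": 0,"z": 0.0035,"ax": 0,"ay": 0,"az": 0}]}}

```text
t: 9.5
tool_pos: [0.6008, -0.0074, 0.23]
orientation: [-1.976, -2.438, -0.002]
force: [-7.6, 9.5, 6.3]
opening: 0.0356
gripper_force: 45.0
```

Emit:
{"method": "carry_out", "body": {"targets": [{"hand": 0,"x": 0,"y": 0,"z": 0.001,"ax": 0,"ay": 0,"az": 0},{"hand": 0,"x": 0,"y": 0,"z": 0.002,"ax": 0,"ay": 0,"az": 0},{"hand": 0,"x": 0,"y": 0,"z": 0.0025,"ax": 0,"ay": 0,"az": 0},{"hand": 0,"x": 0,"y": 0,"z": 0.0025,"ax": 0,"ay": 0,"az": 0}]}}

```text
t: 10.0
tool_pos: [0.6009, -0.0073, 0.2277]
orientation: [-1.976, -2.438, -0.002]
force: [-8.2, 9.1, 8.9]
opening: 0.0359
gripper_force: 45.0
```

Emit:
{"method": "carry_out", "body": {"targets": [{"hand": 0,"x": 0,"y": 0,"z": 0.001,"ax": 0,"ay": 0,"az": 0},{"hand": 0,"x": 0,"y": 0,"z": 0.002,"ax": 0,"ay": 0,"az": 0},{"hand": 0,"x": 0,"y": 0,"z": 0.002,"ax": 0,"ay": 0,"az": 0}]}}

```text
t: 10.38
tool_pos: [0.601, -0.0074, 0.2262]
orientation: [-1.977, -2.439, -0.002]
force: [-9.1, 8.6, 10.8]
opening: 0.0355
gripper_force: 45.0
```

Emit:
{"method": "carry_out", "body": {"targets": [{"hand": 0,"x": 0,"y": 0,"z": 0.0005,"ax": 0,"ay": 0,"az": 0},{"hand": 0,"x": 0,"y": 0,"z": 0.0005,"ax": 0,"ay": 0,"az": 0},{"hand": 0,"x": 0,"y": 0,"z": 0.0005,"ax": 0,"ay": 0,"az": 0}]}}

```text
t: 10.75
tool_pos: [0.601, -0.0074, 0.2262]
orientation: [-1.977, -2.439, -0.003]
force: [-10.3, 9.5, 14.5]
opening: 0.0356
gripper_force: 45.0
```

Emit:
{"method": "carry_out", "body": {"targets": [{"hand": 0,"x": 0,"y": 0,"z": 0.001,"ax": 0,"ay": 0,"az": 0},{"hand": 0,"x": 0,"y": 0,"z": 0.001,"ax": 0,"ay": 0,"az": 0},{"hand": 0,"x": 0,"y": 0,"z": 0.001,"ax": 0,"ay": 0,"az": 0}]}}

```text
t: 11.12
tool_pos: [0.6011, -0.0074, 0.2261]
orientation: [-1.977, -2.439, -0.002]
force: [-14.7, 10.2, 22.4]
opening: 0.0356
gripper_force: 45.0
```

Emit:
{"method": "carry_out", "body": {"targets": [{"hand": 0,"x": 0.0005,"y": 0,"z": -0.0015,"ax": 0,"ay": 0,"az": 0},{"hand": 0,"x": 0.001,"y": 0,"z": -0.0015,"ax": 0,"ay": 0,"az": 0},{"hand": 0,"x": 0.001,"y": 0,"z": -0.0015,"ax": 0,"ay": 0,"az": 0}]}}

```text
t: 11.5
tool_pos: [0.601, -0.0072, 0.2261]
orientation: [-1.978, -2.44, -0.002]
force: [-7.1, 3.8, 8.4]
opening: 0.0354
gripper_force: 45.0
```

Emit:
{"method": "carry_out", "body": {"targets": [{"hand": 0,"x": 0.0006,"y": -0.0005,"z": -0.0004,"ax": 0,"ay": 0,"az": 0},{"hand": 0,"x": 0.0006,"y": -0.0005,"z": -0.0004,"ax": 0,"ay": 0,"az": 0},{"hand": 0,"x": 0.0006,"y": -0.0005,"z": -0.0004,"ax": 0,"ay": 0,"az": 0}]}}

```text
t: 11.88
tool_pos: [0.6007, -0.007, 0.2262]
orientation: [1.978, 2.439, 0.002]
force: [-3.7, 3.1, 6.3]
opening: 0.0355
gripper_force: 45.0
```

Emit:
{"method": "carry_out", "body": {"targets": [{"hand": 50,"x": 0.0003,"y": -0.0005,"z": 0,"ax": 0,"ay": 0,"az": 0},{"hand": 70,"x": 0.0003,"y": -0.0005,"z": 0,"ax": 0,"ay": 0,"az": 0},{"hand": 85,"x": 0.0003,"y": -0.0005,"z": 0,"ax": 0,"ay": 0,"az": 0},{"hand": 85,"x": 0.0003,"y": -0.0005,"z": 0,"ax": 0,"ay": 0,"az": 0},{"hand": 85,"x": 0.0003,"y": -0.0005,"z": 0,"ax": 0,"ay": 0,"az": 0}]}}

```text
t: 12.5
tool_pos: [0.6, -0.0068, 0.2256]
orientation: [1.979, 2.44, 0.001]
force: [0.2, 0.1, 0.1]
opening: 0.0778
gripper_force: 0.0
```

Emit:
{"method": "carry_out", "body": {"targets": [{"hand": 85,"x": 0,"y": 0,"z": -0.02,"ax": 0,"ay": 0,"az": 0},{"hand": 85,"x": 0,"y": 0,"z": -0.06,"ax": 0,"ay": 0,"az": 0},{"hand": 85,"x": 0,"y": 0,"z": -0.11,"ax": 0,"ay": 0,"az": 0},{"hand": 85,"x": 0,"y": 0,"z": -0.16,"ax": 0,"ay": 0,"az": 0},{"hand": 85,"x": 0,"y": 0,"z": -0.18,"ax": 0,"ay": 0,"az": 0},{"hand": 85,"x": 0,"y": 0,"z": -0.18,"ax": 0,"ay": 0,"az": 0}]}}

```text
t: 13.25
tool_pos: [0.6002, -0.0068, 0.408]
orientation: [1.976, 2.437, 0.005]
force: [-0.5, 0.2, -0.0]
opening: 0.079
gripper_force: 0.0
```

Run:
```python
from h import *
u=np.array([np.cos(np.radians(102)),np.sin(np.radians(102))]); v=np.array([-u[1],u[0]]); t=np.array([.5728,.1256])
im,d,w=cloud('scene'); S=(w[...,:2]-t)@u; L=(w[...,:2]-t)@v; Z=w[...,2]
for lo,hi in((.024,.032),(.032,.040),(.05,.08)):
    q=(S>-.2)&(S<-.07)&(abs(L)<.03)&(Z>lo)&(Z<hi); print(q.sum(),np.percentile(S[q],[0,2,98,100]).round(4))
q=(S>-.17)&(S<-.105)&(abs(L)<.03)&(Z>.05)&(Z<.09); print('top z',np.percentile(Z[q],[50,90,97]),'before .0738 on pad .011')
cv2.imwrite('pics/s6.png',cv2.resize(im[120:220,190:310],(720,600),interpolation=cv2.INTER_CUBIC))
```

```text
63 [-0.17   -0.17   -0.1084 -0.107 ]
91 [-0.1705 -0.1703 -0.107  -0.1061]
393 [-0.1719 -0.1699 -0.1076 -0.1039]
top z [0.06987463 0.07387535 0.07485477] before .0738 on pad .011
```

View pics/s6.png

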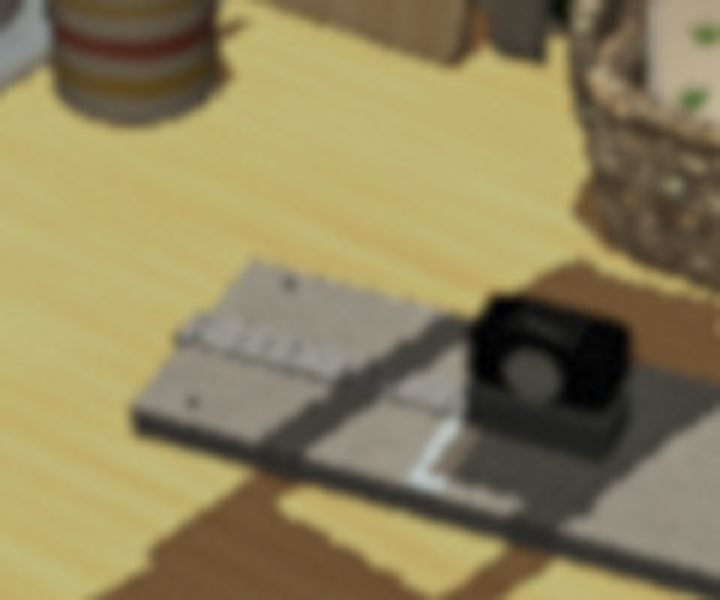

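The tape stands locked on the shelf, with its nose on the strip (~465,415) and its hook on the end edge (~185,330). The top is at about 74 mm, which is 18 + 56, so it is fully down.

```bash
python3 -c "
from h import *
print(robot.close_job())"
```

```text
the job is handed in; nothing more can be done
None
```

The job is handed in: the tape is locked and standing on the shelf, hooked over the plain end, with its front measured within about 1 mm of the paper strip's centre line; I did not touch the jar, timer or tin, and the last move ended at 13 s of the 51 s allowed.

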